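# Comb display-stand pins straight in their packing tray

## Robot

A 6-joint arm with a two-finger parallel gripper is mounted at the origin on the work surface. World frame = base frame: x ahead of the robot, y to its left, z up, the work surface at z = 0. Lengths are in m, angles in rad, forces in N, time in s.
With the tool pointing down it reaches from about 0.35 to 0.85 m from the base axis. Payload 8.1 kg.
Tool frame: the origin (TCP) lies on the centre line of the jaws, within the pads' length; the fingertips stand 11 mm ahead of it and the grasp point (between the pads) lies 8 mm behind it; y points along the fingers, x is the direction in which the jaws open and shut, and the axes are right-handed (so a half turn about y gives the same grasp; the last joint's range is limited). The gripper opens to 85 mm and grips with 20 to 120 N. Pads are 22 mm wide; open, the fingers measure 114 mm over their backs; the gripper's body (76 mm by 85 mm) begins 54 mm behind the grasp point. The pads swing forward as they close: fully open they stand 13 mm farther back than shut.
Start: joints at [1.034, 0.13, 1.488, -0, 1.523, -0.085], TCP at [0.262, 0.54, 0.242] pointing down, gripper open.
Joint ranges: [-2.96, 2.96], [-0.89, 2.26], [0.02, 2.5], [-1.34, 4.48], [0, 2.73], [-2.66, 2.66]. Speed limits (rad/s): [2.39, 2.39, 2.79, 3.14, 3.14, 3.14].

## Interface

Orientations are given as a 3x3 rotation matrix whose columns are the frame's x, y, z axes.
In Python, from cell import readout, eyes, sign_off gives the robot as it stands.
- The arm moves only by the tool arm_command, never from a script. Its argument "moves" is one flat list of numbers, 7 for each row, row after row: the shift along the tool's x, y, z in mm, then the turn, a rotation vector about the tool's x, y, z in degrees, then the finger opening in mm, from 0 to 85.4. A call has 1 to 10 rows; each row is the pose to reach, as a shift and turn from the pose commanded when the call began, along the tool's axes at that moment; what a row does not reach only later rows make up. A row lasts 1/12 s, in which the tool goes at most 41.7 mm and 7.16 degrees, less where a joint would pass 70% of its speed; a pose out of reach is approached as far as the arm can. A call with a gripper value outside its range is refused whole. The fingers move at their own pace and stop on an object; "force" is the grip in N (left out, the last holds). Time passes only in rows, so rows that repeat a pose let the fingers close. It gives the time, the measured TCP pose, the force and the opening at its end, in the units of the state.
- readout.get_state(): the state, without advancing time (a new reading comes with each control period).
- eyes.capture(name): name is "scene" or "side" or "wrist"; returns the picture (480x640x3 uint8, blue, green, red); there is no depth.
- eyes.camera_model(name): a dict with "fx", "fy", "cx", "cy" (pixels), "world_from_camera" (4x4, takes a point from camera to world coordinates); the wrist camera has in their place "T_tool_cam" (4x4, takes a point from camera to tool coordinates, whose origin is the TCP and whose axes are the tool frame's). Camera axes: x right, y down, z forward; pixel columns grow to the right and rows downward; lengths in m; the calibration is good to about 2 mm. The wrist camera is an equidistant fisheye: a pixel r from the principal point sees the ray r / f radians off the axis. A picture is of the moment at which its call begins: read the wrist's pose just before it. camera_model takes no time and is no camera call.
- sign_off(): hands the job in, once; it reports no verdict.
The state is a dict: "clock": time; "joint_positions": joint angles; "qvel": joint speeds; "joint_efforts": joint torques, N m; "eef_pos": TCP position; "orientation": TCP orientation; "wrist_force": force on the tool from outside, world axes, zero at the start; "torque": the same for the moment, N m; "gripper_width": finger opening in m.
Only numpy, scipy, OpenCV 4.12 (cv2) and the standard library are available. Lean on these libraries where they do the work, as an engineer would, in place of code of your own. Each camera call takes 0.05 s, during which the arm holds its last target. There are 200 camera calls.

## Task

Take the rake from its pad, set its three teeth on the three ridges at the end of the tray where the red feet lie, and comb it along the ridges to the other end, teeth kept in light contact with the ridges all the way, so that every pin drops straight into its groove. Then stand the rake back upright in the middle of its pad and let go. Be gentle: do not press the rake hard on the tray or the pins (15 N is too much), move the pins with the rake and never with the gripper, and leave the things lying around where they are.

Things in the scene. Friction and masses are not known exactly. Their poses are not given: they have to be found in the camera images.
- tray: fixed brown tray 176 (x) x 132 (y) x 42 mm high, end rims 8, side rims 10 mm thick. Origin: centre of underside. Four grooves 22 mm wide along x at y = -45, -15, 15, 45 mm, floors at z = 18 mm; between them green flat ridges 8 mm wide at y = -30, 0, 30, all on one springy frame: tops level, somewhere from z = 23.5 to 27.5 mm (unknown, differs each time), yielding 1 mm per 12 N. Red feet lie at -x end
- rake: hand rake, about 0.2 kg, standing on the pad: 3 blue teeth 8 (y) x 24 (x) mm, 26 long, at y = -30, 0, 30 mm, under a blue bar 28 (x) x 86 (y) mm (26 to 42 mm above tooth ends); upright orange grip 24 x 24 mm, 40 to 120 mm above tooth ends. Origin: middle, level with tooth ends; z up the grip, y along the bar. Same turned half round
- rake_grip (a point): point on the axis of the rake's orange grip, 90 mm above the tooth ends; a good place to hold it
- pad: black rubber parking pad for the rake, fixed, 110 (x) x 150 (y) x 6 mm thick; origin at the centre of its underside
- pin_a: pin: aluminium rod, 10 mm diameter, with a heavy red square foot (14 wide, 20 high, 18 long) at one end; 130 mm long, 50 g. Origin in the middle of the foot, x along the rod to the plain tip. At the start the foot lies in a groove at the tray's -x end and the rod slants (about 10 to 15 degrees, tip towards the tray's +y) over the next ridge
- pin_b: another pin: aluminium rod, 10 mm diameter, with a heavy red square foot (14 wide, 20 high, 18 long) at one end; 130 mm long, 50 g. Origin in the middle of the foot, x along the rod to the plain tip. At the start the foot lies in a groove at the tray's -x end and the rod slants (about 10 to 15 degrees, tip towards the tray's +y) over the next ridge
- pin_c: a third pin: aluminium rod, 10 mm diameter, with a heavy red square foot (14 wide, 20 high, 18 long) at one end; 130 mm long, 50 g. Origin in the middle of the foot, x along the rod to the plain tip. At the start the foot lies in a groove at the tray's -x end and the rod slants (about 10 to 15 degrees, tip towards the tray's +y) over the next ridge
- pin_a_tip (a point): plain end of pin_a, on its axis 121 mm from its origin
- pin_b_tip (a point): plain end of pin_b, likewise
- pin_c_tip (a point): plain end of pin_c, likewise
- tape_roll: roll of amber packing tape lying flat, 100 mm diameter, 76 mm hole, 50 mm high, loose; origin at the centre of its underside. To be left alone
- carton: small closed cardboard carton 100 x 130 x 60 mm, loose; origin at the centre of its underside. To be left alone
- tape_measure: yellow tape measure 65 x 60 x 36 mm, loose; origin at the centre of its underside. To be left alone

How it is judged:
On the way, in this order (a step that is already met when the one before it is completed fails the run):
1. rake's teeth rest on the ridges at the foot end of the tray (x of rake in the frame of tray between -0.08 and -0.04 m and y of rake in the frame of tray between -0.007 and 0.007 m and angle between the x axis of rake and the x axis of tray, either way round below 0.12 rad and contact force between rake and tray above 1 N), for 0.15 s.
2. combing, teeth in contact, before the middle (x of rake in the frame of tray between -0.03 and -0.005 m and y of rake in the frame of tray between -0.007 and 0.007 m and angle between the x axis of rake and the x axis of tray, either way round below 0.12 rad and contact force between rake and tray above 1 N), for 0.05 s.
3. combing, teeth in contact, past the middle (x of rake in the frame of tray between 0.01 and 0.035 m and y of rake in the frame of tray between -0.007 and 0.007 m and angle between the x axis of rake and the x axis of tray, either way round below 0.12 rad and contact force between rake and tray above 1 N), for 0.05 s.
4. teeth still in contact at the far end of the tray (x of rake in the frame of tray between 0.048 and 0.08 m and y of rake in the frame of tray between -0.007 and 0.007 m and angle between the x axis of rake and the x axis of tray, either way round below 0.12 rad and contact force between rake and tray above 1 N), for 0.05 s.
At the end, for the whole second after the job is handed in: all pins at rest in the grooves, within 0.1 rad of the groove direction, tip under 26.5 mm and foot's middle under 31.5 mm above the tray's underside; the rake at rest on its teeth on the pad, upright within 0.1 rad, its middle within 35 mm of the pad's centre (angle between the x axis of each of pin_a, pin_b, pin_c and the x axis of tray, either way round below 0.1 rad and z of each of pin_a_tip, pin_b_tip, pin_c_tip in the frame of tray below 0.0265 m and z of each of pin_a, pin_b, pin_c in the frame of tray below 0.0315 m and linear speed of each of pin_a, pin_b, pin_c, rake below 0.02 m/s and horizontal distance between rake and pad below 0.035 m and angle between rake's own z axis and vertical below 0.1 rad and z of rake in the frame of pad below 0.01 m); the robot touches nothing.
It fails at once if rake pressed on the tray with more than 15 N (contact force between rake and tray above 15 N).
It fails at once if rake forced against a pin with more than 15 N (contact force between rake and pin_a above 15 N or contact force between rake and pin_b above 15 N or contact force between rake and pin_c above 15 N).
It fails at once if a pin touched with the gripper (contact force between any of the fingers, the arm and pin_a above 0.5 N or contact force between any of the fingers, the arm and pin_b above 0.5 N or contact force between any of the fingers, the arm and pin_c above 0.5 N).
It fails at once if a bystander disturbed (distance of any of tape_roll, carton, tape_measure from where it was at the start of the episode above 0.02 m).
It also fails if it takes over 61 s, if anything falls off the work surface, if the arm or the gripper's body presses on something with over 40 N, if the wrist force passes 120 N, or if a joint passes its speed limit or range.

## Working session

There is one attempt and no reset: what is moved stays moved. The work goes in short steps, Python scripts to look and compute and a tool call to move; the robot and the scene stay as the last step left them, time stands still between calls to the robot, and variables do not carry over. Pictures are saved under pics/ and viewed, about 8 in all and at most 12, crops included, and the job is handed in when it is done.

Besides the shell and the picture viewer there is one more tool, called after "Request:" in YAML: its name, and indented under it one key for each argument. arm_command: Moves the arm, as the interface text tells. Its arguments: {"type":"object","properties":{"moves":{"type":"array","items":{"type":"number"}},"force":{"type":"number"}},"required":["moves"]}

```bash
mkdir -p pics
python3 - <<'E'
from cell import readout, eyes
import cv2, numpy as np
np.set_printoptions(precision=4,suppress=True)
print(readout.get_state())
for n in("scene","side","wrist"):
    cv2.imwrite(f"pics/{n}0.png",eyes.capture(n)); print(n,eyes.camera_model(n))
E
ls
```

```text
{'clock': 0.0, 'joint_positions': array([ 1.0336,  0.1312,  1.4893, -0.    ,  1.5229, -0.0854]), 'qvel': array([ 0.0005, -0.0002, -0.0002,  0.0011, -0.0006,  0.0009]), 'joint_efforts': array([  0.0007, -56.938 , -50.0562,  -0.0001,   0.0149,  -0.    ]), 'eef_pos': array([0.2616, 0.5394, 0.2412]), 'orientation': array([[ 0.4366, -0.0009, -0.8997],
       [ 0.8997, -0.0015,  0.4366],
       [-0.0018, -1.    ,  0.0002]]), 'wrist_force': array([-0.1459, -0.3954,  0.8267]), 'torque': array([-0.0256,  0.0549, -0.0587]), 'gripper_width': 0.08521447872992673}
scene {'fx': 563.6570211274671, 'fy': 563.6570211274671, 'cx': 322.1422576623178, 'cy': 241.0251390765741, 'world_from_camera': array([[ 0.786 ,  0.4652, -0.4071,  1.0641],
       [ 0.6181, -0.5781,  0.5327, -0.5805],
       [ 0.0125, -0.6703, -0.742 ,  0.8934],
       [ 0.    ,  0.    ,  0.    ,  1.    ]])}
side {'fx': 539.5157568865466, 'fy': 539.5157568865466, 'cx': 306.52278772161986, 'cy': 241.37644130906796, 'world_from_camera': array([[-0.9648, -0.1901,  0.1819,  0.4289],
       [-0.263 ,  0.6845, -0.6799,  0.6119],
       [ 0.0047, -0.7037, -0.7104,  0.723 ],
       [ 0.    ,  0.    ,  0.    ,  1.    ]])}
wrist {'fx': 371.64829954431775, 'fy': 371.64829954431775, 'cx': 315.01921238143694, 'cy': 245.13170446840655, 'T_tool_cam': array([[ 1.    , -0.0006, -0.0014,  0.0002],
       [ 0.0011, -0.3175,  0.9483, -0.1316],
       [-0.001 , -0.9483, -0.3175,  0.0813],
       [ 0.    ,  0.    ,  0.    ,  1.    ]])}
pics
```

View pics/scene0.png

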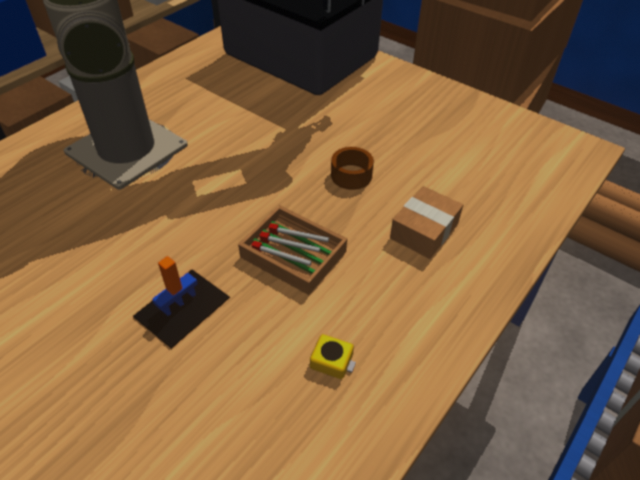

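View pics/side0.png

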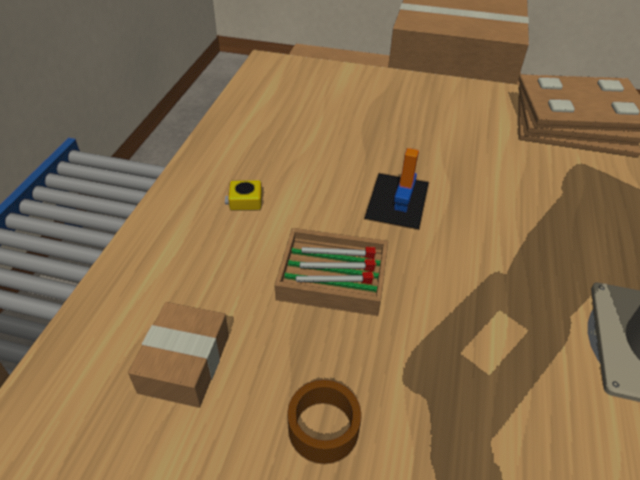

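Scene: tray around (293,248), its red feet to the left (256–275, 228–245), rake on the pad at (172,290). Side: rake (407,185), tray (332,270), feet on the right. I'll measure by colour and the tray corners by rays.

```bash
cat > h.py <<'E'
import cv2, numpy as np
from cell import readout, eyes
np.set_printoptions(precision=4,suppress=True)
def rays(n,px,T=None):
    m=eyes.camera_model(n); px=np.atleast_2d(px).astype(float)
    u=(px-[m["cx"],m["cy"]])/[m["fx"],m["fy"]]
    if n=="wrist":
        r=np.linalg.norm(u,axis=1)[:,None]; d=np.hstack([u/np.maximum(r,1e-9)*np.sin(r),np.cos(r)]); W=T@m["T_tool_cam"]
    else: d=np.hstack([u,np.ones((len(u),1))]); W=m["world_from_camera"]
    return W[:3,3],d@W[:3,:3].T
def onz(n,px,z,T=None):
    o,d=rays(n,px,T); return (o+d*((z-o[2])/d[:,2])[:,None])[:,:2]
def tool():
    s=readout.get_state(); T=np.eye(4); T[:3,:3]=s["orientation"]; T[:3,3]=s["eef_pos"]; return T
def mask(im,lo,hi): return cv2.inRange(cv2.cvtColor(im,cv2.COLOR_BGR2HSV),lo,hi)
def blobs(m,a=15):
    return sorted([c for c in cv2.findContours(m,cv2.RETR_EXTERNAL,cv2.CHAIN_APPROX_NONE)[0] if cv2.contourArea(c)>a],key=cv2.contourArea,reverse=True)
E
python3 - <<'E'
from h import *
for n in("scene","side"):
    im=cv2.imread(f"pics/{n}0.png"); print(n)
    roi=np.zeros(im.shape[:2],np.uint8)
    x,y,w,h={"scene":(125,240,115,110),"side":(355,140,85,95)}[n]; roi[y:y+h,x:x+w]=255
    pad=mask(im,(0,0,0),(180,255,40))&roi; c=blobs(pad)[0]
    blue=mask(im,(100,100,40),(130,255,255))&roi
    org=mask(im,(3,180,80),(14,255,255))&roi
    for nm,mm,z in(("pad",pad,.006),("blue",blue,.04),("org",org,.1)):
        b=blobs(mm)
        if nm=="pad": p=onz(n,np.vstack(b).reshape(-1,2),z)
        else: p=onz(n,b[0].reshape(-1,2),z)
        print(nm,[cv2.contourArea(q) for q in b][:3],cv2.boundingRect(b[0]),cv2.minAreaRect(p.astype(np.float32)*1000))
    red=mask(im,(0,180,60),(5,255,255))|mask(im,(174,180,60),(180,255,255))
    for b in blobs(red,8)[:4]: print("red",b.reshape(-1,2).mean(0),onz(n,b.reshape(-1,2).mean(0),.034))
    gr=mask(im,(45,100,40),(80,255,255))
    p=np.vstack(blobs(gr,3)).reshape(-1,2); print("green",cv2.minAreaRect((onz(n,p,.0255)*1000).astype(np.float32)))
    cv2.imwrite(f"pics/{n}c.png",0*im) 
a=cv2.imread("pics/scene0.png")[195:350,125:360]; b=cv2.imread("pics/side0.png")[140:320,265:440]
a=cv2.resize(a,None,fx=3.2,fy=3.2,interpolation=2)[:, :]; cv2.imwrite("pics/a.png",a)
E
```

```text
scene
pad [2529.5] (135, 271, 93, 76) ((471.9440612792969, -244.88632202148438), (144.46514892578125, 104.8165512084961), 89.13050842285156)
blue [610.5] (153, 273, 44, 42) ((466.4955139160156, -240.51800537109375), (90.65509033203125, 51.230560302734375), 86.18348693847656)
org [493.0] (158, 256, 23, 38) ((465.344482421875, -244.4924774169922), (28.82760238647461, 89.29208374023438), 62.48670196533203)
red [264.1481 236.1111] [[ 0.4906 -0.028 ]]
red [272.96 227.88] [[0.4893 0.001 ]]
red [255.8636 244.4091] [[ 0.4929 -0.0556]]
green ((555.7213745117188, -7.329746246337891), (131.48712158203125, 68.4910659790039), 3.749006986618042)
side
pad [1726.5] (365, 175, 63, 53) ((466.5069274902344, -239.67681884765625), (145.44688415527344, 103.69318389892578), 88.90717315673828)
blue [359.5] (394, 174, 22, 39) ((455.7045593261719, -227.29637145996094), (121.15878295898438, 32.40871047973633), 86.95895385742188)
org [313.5] (400, 149, 19, 38) ((455.40643310546875, -228.20826721191406), (23.6717472076416, 117.89254760742188), 0.46636831760406494)
red [368.875  264.5104] [[ 0.4868 -0.0221]]
green ((547.3619995117188, -3.897815704345703), (159.3198699951172, 73.15705108642578), 4.379685401916504)
```

View pics/a.png

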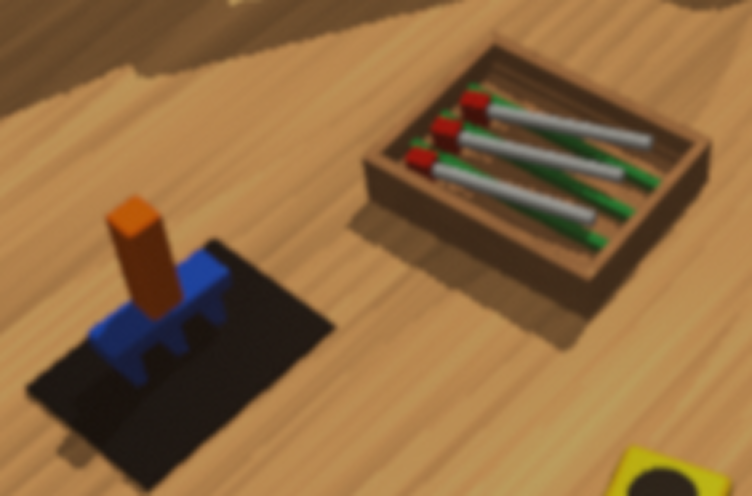

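```bash
cat >> h.py <<'E'
from scipy.spatial.transform import Rotation as Ro
def go(p,az):
    "shift mm and turn deg, tool axes, to TCP p, tool down, jaws at azimuth az deg"
    T=tool(); a=np.radians(az); Rt=np.array([[np.cos(a),0,-np.sin(a)],[np.sin(a),0,np.cos(a)],[0,-1,0]])
    print("GO",(T[:3,:3].T@(np.array(p)-T[:3,3])*1000).round(1),Ro.from_matrix(T[:3,:3].T@Rt).as_rotvec(degrees=True).round(2))
E
python3 - <<'E'
from h import *
print("griptop",onz("scene",[166.9,262.2],.126),onz("side",[411,151.5],.126))
c=onz("scene",[[238.75,245.3],[279.7,207.5],[346.9,239.7],[309.4,280.9]],.042); print(c,c.mean(0))
go([.53,.05,.25],0)
E
```

```text
griptop [[ 0.4605 -0.2412]] [[ 0.4558 -0.2397]]
[[ 0.473  -0.0839]
 [ 0.4659  0.0498]
 [ 0.6341  0.0653]
 [ 0.6415 -0.0654]] [ 0.5536 -0.0085]
GO [-323.2   -8.1 -455.1] [ 0.04 64.11 -0.08]
```

Request:
arm_command:
  moves: [-25,-1,-36,0,6,0,85,-50,-1,-71,0,12,0,85,-75,-2,-106,0,19,0,85,-100,-3,-141,0,26,0,85,-125,-4,-176,0,33,0,85,-150,-5,-211,0,40,0,85,-175,-5,-246,0,46,0,85,-200,-6,-281,0,52,0,85,-225,-7,-317,0,58,0,85,-250,-8,-352,0,64.1,0,85]

```text
clock: 0.98
eef_pos: [0.4626, 0.1726, 0.2499]
orientation: [[1.0, 0.0, 0.005], [-0.005, 0.0, 1.0], [0.0, -1.0, 0.0]]
wrist_force: [0.6, 0.2, -0.1]
gripper_width: 0.0852
```

Run:
```python
from h import *
print(readout.get_state()["eef_pos"]); go([.53,.05,.25],0)
```

```text
[0.4626 0.1726 0.2499]
GO [  68.    -0.1 -122.2] [-0.   -0.27  0.  ]
```

Request:
arm_command:
  moves: [17,0,-30,0,0,0,85,34,0,-61,0,0,0,85,51,0,-91,0,0,0,85,68,0,-122,0,-0.3,0,85,68,0,-122,0,-0.3,0,85,68,0,-122,0,-0.3,0,85]

```text
clock: 1.48
eef_pos: [0.5305, 0.0508, 0.2494]
orientation: [[1.0, -0.001, -0.002], [0.002, 0.0, 1.0], [-0.001, -1.0, 0.0]]
wrist_force: [-0.2, -0.2, 0.8]
gripper_width: 0.0848
```

Run:
```python
from h import *
T=tool(); np.save("T1.npy",T); im=eyes.capture("wrist"); cv2.imwrite("pics/w1.png",im); print(T, readout.get_state()["wrist_force"])
```

```text
[[ 1.     -0.0011 -0.0021  0.5305]
 [ 0.0021  0.      1.      0.0508]
 [-0.0011 -1.      0.      0.2494]
 [ 0.      0.      0.      1.    ]] [-0.8817  0.3197 -1.3334]
```

View pics/w1.png

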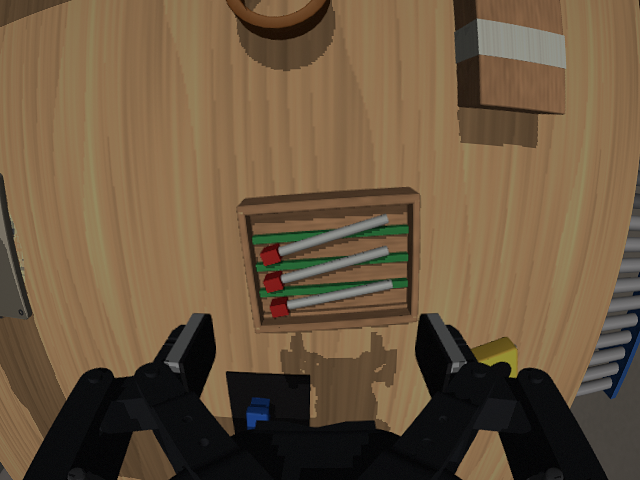

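Wrist view: tray corners (238,208), (418,190), (416,322), (258,333), the feet left, ridges clear at (330,237), (330,265), (330,290); the rake end is at (257,412).

Run:
```python
from h import *
T=np.load("T1.npy"); im=cv2.imread("pics/w1.png")
g=mask(im,(45,100,30),(85,255,255)); b=blobs(g,10)
P=onz("wrist",np.argwhere(g>0)[:,::-1],.0255,T)*1000
# yaw: fit
c=onz("wrist",[[238,208],[418,190],[416,322],[258,333]],.042,T)*1000; print(c,c.mean(0))
best=None
for k in np.arange(-2,10,.25):
    a=np.radians(k); v=P@[-np.sin(a),np.cos(a)]; h=np.histogram(v,np.arange(v.min()-1,v.max()+2,1))[0]; s=(h.astype(float)**2).sum()
    if best is None or s>best[0]: best=(s,k)
k=best[1]; a=np.radians(k); v=P@[-np.sin(a),np.cos(a)]; u=P@[np.cos(a),np.sin(a)]
cent,lab=None,None
_,lab,cen=cv2.kmeans(v.astype(np.float32)[:,None],3,None,(3,50,.01),3,cv2.KMEANS_PP_CENTERS)
print("yaw",k,sorted(cen.ravel()))
for i in range(3):
    q=lab.ravel()==i; print(cen[i],np.percentile(v[q],[2,98]),u[q].min(),u[q].max(), np.degrees(np.polyfit(u[q],v[q],1)[0]))
m=(np.sort(cen.ravel())); um=(u.min()+u.max())/2
print("centre",um*np.array([np.cos(a),np.sin(a)])+np.median(m)*np.array([-np.sin(a),np.cos(a)]))
r=mask(im,(0,150,50),(8,255,255))|mask(im,(172,150,50),(180,255,255))
for x in blobs(r,40): print("red",x.reshape(-1,2).mean(0),onz("wrist",x.reshape(-1,2).mean(0),.036,T))
for x in blobs(mask(im,(100,100,40),(130,255,255)),40): print("blue",cv2.boundingRect(x))
go([.46,-.17,.25],0)
```

```text
[[457.4159  55.6293]
 [627.788   73.7953]
 [639.4675 -68.6867]
 [469.1507 -81.2399]] [548.4555  -5.1255]
yaw 4.5 [np.float32(-76.91057), np.float32(-47.71527), np.float32(-17.89283)]
[-17.8928] [-22.618  -13.1219] 466.0742393321005 625.3157024015433 -0.4724161854751701
[-76.9106] [-82.4952 -71.9628] 465.8853312015599 624.7715813685944 0.8261525465407994
[-47.7153] [-52.585  -42.5448] 465.8584172709255 625.4072932176283 -0.26795854006892145
centre [547.6945  -4.7583]
red [271.3043 254.2029] [[0.4871 0.0071]]
red [273.5075 281.2836] [[ 0.4881 -0.0224]]
red [279.2154 306.6923] [[ 0.4929 -0.0517]]
blue (246, 397, 24, 33)
blue (611, 331, 29, 68)
GO [ -70.9   -0.5 -221.8] [-0.02  0.21 -0.07]
```

Request:
arm_command:
  moves: [-7,-2,-30,0,0,0,85,-15,-4,-60,0,0,0,85,-22,-6,-90,0,0,0,85,-30,-8,-120,0,0,0,85,-40,-10,-150,0,0,0,85,-50,-15,-180,0,0,0,85,-60,-20,-210,0,0,0,85,-70,-20,-240,0,0,0,85,-70,-20,-240,0,0,0,85,-70,-20,-240,0,0,0,85]

```text
clock: 2.37
eef_pos: [0.4612, -0.1878, 0.27]
orientation: [[1.0, 0.0, -0.004], [0.004, 0.0, 1.0], [0.0, -1.0, 0.0]]
wrist_force: [-0.5, -0.2, -0.2]
gripper_width: 0.0851
```

Run:
```python
from h import *
T=tool(); np.save("T2.npy",T); im=eyes.capture("wrist"); cv2.imwrite("pics/w2.png",im); print(T)
```

```text
[[ 1.      0.0001 -0.004   0.4612]
 [ 0.004   0.0003  1.     -0.1878]
 [ 0.0001 -1.      0.0003  0.27  ]
 [ 0.      0.      0.      1.    ]]
```

View pics/w2.png

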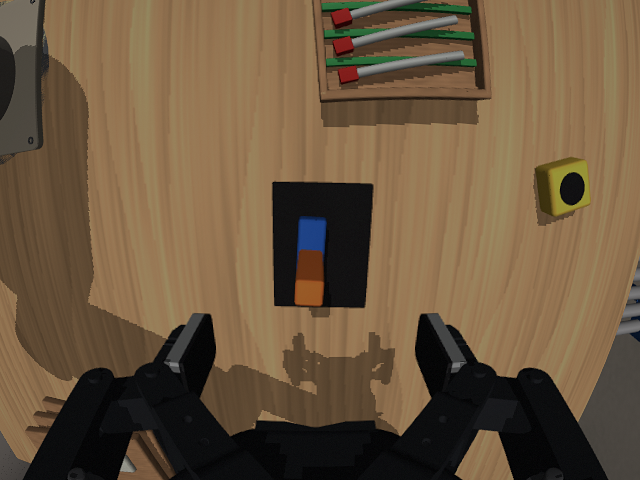

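Pad corners (273,182), (372,184), (365,307), (275,307); grip top face centred about (310,293); bar's far edge (299..327,218).

Run:
```python
from h import *
T=np.load("T2.npy"); im=cv2.imread("pics/w2.png")
c=onz("wrist",[[273,182],[372,184],[365,307],[275,307]],.006,T)*1000; print("pad",c,c.mean(0))
t=onz("wrist",[[296,281],[324,281],[323,306],[296,305]],.126,T)*1000; print("grip top",t,t.mean(0))
b=onz("wrist",[[299,217.5],[327,218.5],[325,252],[297,252]],.048,T)*1000; print("bar",b)
c=onz("wrist",[[322,99],[490,99]],.042,T)*1000; print("tray -y rim corners",c)
```

```text
pad [[ 416.0252 -167.3256]
 [ 522.8755 -168.9492]
 [ 522.1214 -317.5457]
 [ 413.4514 -317.6991]] [ 468.6184 -242.8799]
grip top [[ 446.0229 -229.3727]
 [ 468.7442 -229.2808]
 [ 468.1989 -252.2478]
 [ 445.641  -251.4098]] [ 457.1518 -240.5778]
bar [[ 445.626  -196.2201]
 [ 473.116  -197.1575]
 [ 471.5393 -232.0624]
 [ 443.2454 -232.1536]]
tray -y rim corners [[467.5973 -81.0775]
 [638.9649 -69.4509]]
```

Request:
arm_command:
  moves: [-2,10,-26,0,1.5,0,85,-4,20,-53,0,2.7,0,85,-4,45,-53,0,2.7,0,85,-4,75,-53,0,2.7,0,85,-4,105,-53,0,2.7,0,85,-4,135,-53,0,2.7,0,85,-4,160,-53,0,2.7,0,85,-4,175,-53,0,2.7,0,85,-4,182,-53,0,2.7,0,85,-4,182,-53,0,2.7,0,60]
  force: 60

```text
clock: 3.25
eef_pos: [0.4571, -0.2384, 0.0859]
orientation: [[0.999, -0.003, 0.039], [-0.039, 0.002, 0.999], [-0.003, -1.0, 0.002]]
wrist_force: [0.3, 0.4, 0.1]
gripper_width: 0.0752
```

Request:
arm_command:
  moves: [0,0,0,0,0,0,40,0,0,0,0,0,0,30,0,0,0,0,0,0,20,0,0,0,0,0,0,20,0,0,0,0,0,0,20,0,0,0,0,0,0,20]

```text
clock: 3.75
eef_pos: [0.4584, -0.2414, 0.0895]
orientation: [[0.999, 0.001, 0.042], [-0.042, -0.001, 0.999], [0.001, -1.0, -0.001]]
wrist_force: [-2.5, 1.6, 7.0]
gripper_width: 0.0235
```

Run:
```python
from h import *
s=readout.get_state(); print(s["eef_pos"],s["wrist_force"],s["torque"],s["gripper_width"]); print(s["orientation"]); np.save("Tg.npy",tool())
```

```text
[ 0.4584 -0.2414  0.0895] [-2.4626  1.6167  6.9901] [ 0.175   0.4998 -0.0152] 0.023494566005154274
[[ 0.9991  0.0013  0.0418]
 [-0.0418 -0.0012  0.9991]
 [ 0.0014 -1.     -0.0011]]
```

Request:
arm_command:
  moves: [0,-10,0,0,0,0,20,0,-30,0,0,0,0,20,0,-60,0,0,0,0,20,0,-90,0,0,0,0,20,0,-90,0,0,0,0,20,0,-90,0,0,0,0,20,0,-90,0,0,0,0,20]

```text
clock: 4.33
eef_pos: [0.4577, -0.2408, 0.178]
orientation: [[0.999, 0.0, 0.042], [-0.042, -0.0, 0.999], [0.0, -1.0, -0.0]]
wrist_force: [-0.0, 0.7, -2.5]
gripper_width: 0.0236
```

Run:
```python
from h import *
s=readout.get_state(); print(s["eef_pos"],s["wrist_force"],s["torque"],s["gripper_width"])
T=tool(); np.save("T3.npy",T); im=eyes.capture("wrist"); cv2.imwrite("pics/w3.png",im); print(T)
a=np.radians(4.5); c=np.array([547.7,-4.8])
print(c+[-60*np.cos(a),-60*np.sin(a)])
go([.4879,-.0096,.170],4.5)
```

```text
[ 0.4577 -0.2408  0.178 ] [-0.0255  0.655  -2.5304] [ 0.0294 -0.0142 -0.0161] 0.023633194539368647
[[ 0.9991  0.0001  0.0418  0.4577]
 [-0.0418 -0.0001  0.9991 -0.2408]
 [ 0.0001 -1.     -0.      0.178 ]
 [ 0.      0.      0.      1.    ]]
[487.885   -9.5075]
GO [ 21.1   7.1 231.9] [-0.06 -6.89 -0.08]
```

View pics/w3.png

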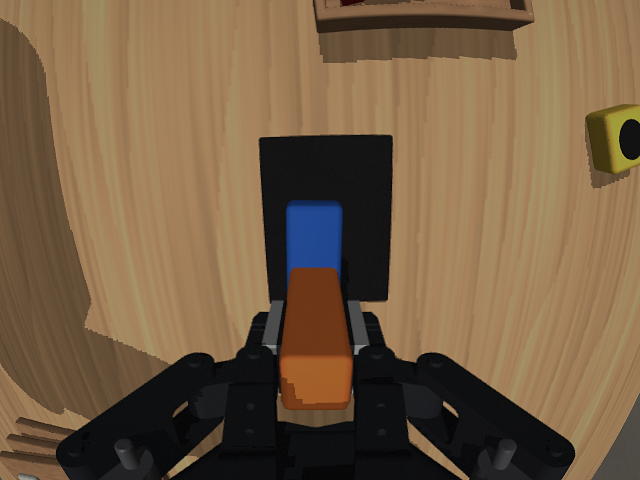

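Rake hangs straight: the bar's far edge at row 201, columns 287–342 (middle 314.5, on the optical centre). Now over the tray.

Request:
arm_command:
  moves: [2,0,25,0,0,0,20,5,0,55,0,-1,0,20,7,0,85,0,-2,0,20,10,0,115,0,-3,0,20,13,0,145,0,-4,0,20,16,0,175,0,-5,0,20,19,0,205,0,-6,0,20,21,0,225,0,-6.9,0,20,21,0,232,0,-6.9,0,20,21,0,232,0,-6.9,0,20]

```text
clock: 5.22
eef_pos: [0.4874, -0.0083, 0.1764]
orientation: [[0.997, -0.003, -0.081], [0.081, 0.001, 0.997], [-0.003, -1.0, 0.001]]
wrist_force: [-0.1, 0.3, -2.4]
gripper_width: 0.0231
```

Request:
arm_command:
  moves: [0,4,0,0,0,0,20,0,15,0,0,0,0,20,0,25,0,0,0,0,20,0,30,0,0,0,0,20,0,30,0,0,0,0,20,0,30,0,0,0,0,20]

```text
clock: 5.72
eef_pos: [0.4878, -0.0104, 0.147]
orientation: [[0.997, -0.002, -0.078], [0.078, 0.0, 0.997], [-0.002, -1.0, 0.0]]
wrist_force: [0.1, -0.1, -2.5]
gripper_width: 0.0233
```

Run:
```python
from h import *
s=readout.get_state(); print(s["eef_pos"],s["wrist_force"],s["torque"])
T=tool(); np.save("T4.npy",T); im=eyes.capture("wrist"); cv2.imwrite("pics/w4.png",im); sc=eyes.capture("scene");sd=eyes.capture("side"); cv2.imwrite("pics/scene4.png",sc);cv2.imwrite("pics/side4.png",sd); print(T)
# rake offset along tool z from bar far edge (w3)
T3=np.load("T3.npy"); p=onz("wrist",[[300,201],[330,201]],T3[2,3]-.0835+.042,T3); print("bar far edge tool z",(p-T3[:2,3])@T3[:2,2]*1000)
big=np.zeros((600,800,3),np.uint8)
big[:320,:520]=cv2.resize(im[60:380,190:450],(520,320),interpolation=2) if 0 else cv2.resize(im[130:340,170:510],(520,320))
big[320:600,:400]=cv2.resize(sc[170:310,210:410],(400,280),interpolation=2)
big[320:600,400:]=cv2.resize(sd[190:330,240:440],(400,280),interpolation=2)
cv2.imwrite("pics/m4.png",big)
```

```text
[ 0.4878 -0.0104  0.147 ] [ 0.0633 -0.1155 -2.4555] [-0.027   0.0042 -0.0648]
[[ 0.997  -0.0018 -0.0777  0.4878]
 [ 0.0777  0.0002  0.997  -0.0104]
 [-0.0018 -1.      0.0003  0.147 ]
 [ 0.      0.      0.      1.    ]]
bar far edge tool z [45.6259 45.6124]
```

View pics/m4.png

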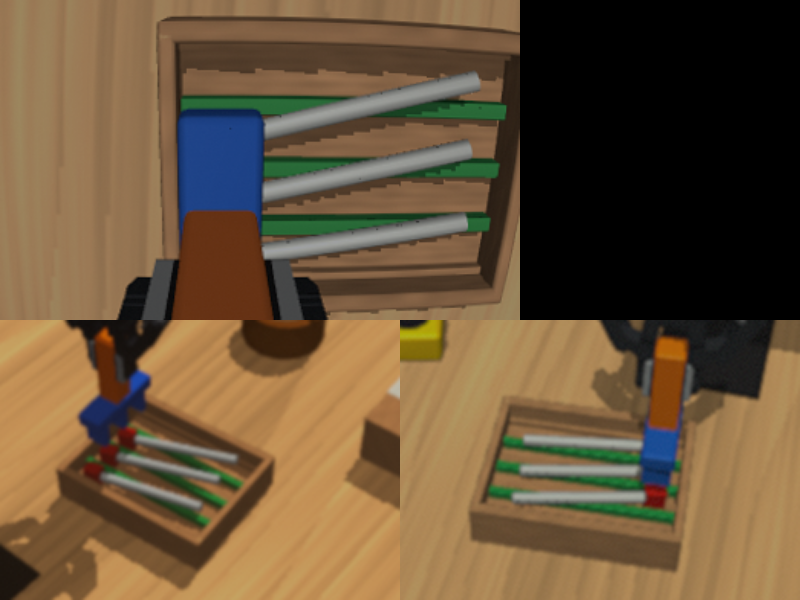

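Held rake is over the foot end (bar left-centre in the wrist crop), inside the rims; ridges and rods visible to its right. Ridges measured again here, relative to the rake.

Run:
```python
from h import *
T=np.load("T4.npy"); im=cv2.imread("pics/w4.png")
g=mask(im,(45,100,30),(85,255,255)); g=cv2.morphologyEx(g,cv2.MORPH_OPEN,np.ones((3,3)))
for z in(.0235,.0255,.0275):
    P=onz("wrist",np.argwhere(g>0)[:,::-1],z,T)*1000
    # upper edges (+y side) per column-slice, right part where ridges are unobstructed
    k=4.5;a=np.radians(k);u=P@[np.cos(a),np.sin(a)];v=P@[-np.sin(a),np.cos(a)]
    _,lab,cen=cv2.kmeans(v.astype(np.float32)[:,None],3,None,(3,50,.01),3,cv2.KMEANS_PP_CENTERS); lab=lab.ravel()
    for i in np.argsort(cen.ravel()):
        q=lab==i; B=[(c,v[q&(abs(u-c)<2)]) for c in range(int(u[q].min())+3,int(u[q].max())-3,4)]
        full=[(c,w.max(),w.min()) for c,w in B if len(w)>3 and np.ptp(w)>7.5]; full=np.array(full)
        if len(full)>2: print(z,len(full),"mid",(full[:,1:].sum(1)/2).mean(),"width",(full[:,1]-full[:,2]).mean(),"slope",np.degrees(np.polyfit(full[:,0],full[:,1:].sum(1)/2,1)[0]),"u",u[q].min(),u[q].max())
a=np.radians(4.5); print("TCP u,v",T[0,3]*1e3*np.cos(a)+T[1,3]*1e3*np.sin(a), -T[0,3]*1e3*np.sin(a)+T[1,3]*1e3*np.cos(a))
p=onz("wrist",[[190+0,0]],.1,T)
b=mask(im,(100,100,40),(130,255,255)); c=blobs(b)[0]; x,y,w,h=cv2.boundingRect(c); print(x,y,w,h)
p=onz("wrist",[[x+5,y],[x+w-5,y]],T[2,3]-.0835+.042,T); print("bar edge tool z",(p-T[:2,3])@T[:2,2]*1000,"az",np.degrees(np.arctan2(T[1,0],T[0,0])))
```

```text
0.0235 12 mid -77.90141159661806 width 9.778963748196814 slope -0.0319967749242074 u 504.7639368146733 626.8036612387897
0.0235 9 mid -48.13415905389333 width 8.942199303889579 slope -0.23672029953435395 u 504.8225710866369 626.90967346345
0.0235 13 mid -18.66662592686823 width 8.130495226223353 slope -0.3188260803380108 u 466.5154416003747 626.7696192213372
0.0255 12 mid -77.04023984543868 width 9.705857494668216 slope -0.04819136966341722 u 504.617550182483 625.7007463747807
0.0255 9 mid -47.49731402616865 width 8.875792491509824 slope -0.23327805761633602 u 504.6757248882132 625.8059276922402
0.0255 13 mid -18.247029033808058 width 8.069003221076853 slope -0.3049261725582734 u 466.66884067869546 625.6669711733254
0.0275 13 mid -76.17568493487383 width 9.681517721928873 slope -0.04380874292793019 u 504.4711635502927 624.5978315107718
0.0275 9 mid -46.96794639130976 width 8.947692049326944 slope -0.1294257658982841 u 504.5288786897894 624.7021819210305
0.0275 12 mid -17.81856973715392 width 7.973431866987055 slope -0.30766385459188783 u 466.82223975701623 624.5643231253135
TCP u,v 485.4886769053612 -48.644480603233674
286 202 57 82
bar edge tool z [45.1691 45.1544] az 4.457129529188218
```

Request:
arm_command:
  moves: [0,8,-1,0,0,0,20,0,18,-1,0,0,0,20,0,25,-1,0,0,0,20,0,29,-1,0,0,0,20,0,31,-1,0,0,0,20,0,32,-1,0,0,0,20,0,32.5,-1,0,0,0,20,0,32.5,-1,0,0,0,20,0,32.5,-1,0,0,0,20,0,32.5,-1,0,0,0,20]

```text
clock: 6.7
eef_pos: [0.4888, -0.011, 0.1159]
orientation: [[0.997, 0.001, -0.079], [0.079, -0.0, 0.997], [0.001, -1.0, -0.0]]
wrist_force: [-0.3, 0.4, -3.1]
gripper_width: 0.0234
```

Run:
```python
from h import *
s=readout.get_state(); print(s["eef_pos"],s["wrist_force"],s["torque"])
```

```text
[ 0.4888 -0.011   0.1159] [-0.3363  0.3929 -3.0867] [ 0.0493  0.0245 -0.0004]
```

Request:
arm_command:
  moves: [0,0.2,0,0,0,0,20,0,0.5,0,0,0,0,20,0,0.8,0,0,0,0,20,0,1.0,0,0,0,0,20,0,1.0,0,0,0,0,20]

```text
clock: 7.12
eef_pos: [0.4885, -0.011, 0.1144]
orientation: [[0.997, -0.0, -0.079], [0.079, 0.0, 0.997], [-0.0, -1.0, 0.0]]
wrist_force: [0.5, 0.5, -2.1]
gripper_width: 0.0235
```

Request:
arm_command:
  moves: [0,0.3,0,0,0,0,20,0,0.6,0,0,0,0,20,0,0.9,0,0,0,0,20,0,0.9,0,0,0,0,20,0,0.9,0,0,0,0,20]

```text
clock: 7.53
eef_pos: [0.4885, -0.0109, 0.1135]
orientation: [[0.997, -0.0, -0.079], [0.079, 0.0, 0.997], [-0.0, -1.0, 0.0]]
wrist_force: [-0.5, -0.5, -2.0]
gripper_width: 0.0233
```

Request:
arm_command:
  moves: [0,0.3,0,0,0,0,20,0,0.6,0,0,0,0,20,0,0.9,0,0,0,0,20,0,0.9,0,0,0,0,20,0,0.9,0,0,0,0,20]

```text
clock: 7.95
eef_pos: [0.4885, -0.0109, 0.1126]
orientation: [[0.997, -0.0, -0.079], [0.079, 0.0, 0.997], [-0.0, -1.0, 0.0]]
wrist_force: [0.5, -0.0, -1.1]
gripper_width: 0.0234
```

Request:
arm_command:
  moves: [0,0.2,0,0,0,0,20,0,0.4,0,0,0,0,20,0,0.6,0,0,0,0,20,0,0.6,0,0,0,0,20,0,0.6,0,0,0,0,20]

```text
clock: 8.37
eef_pos: [0.4885, -0.0109, 0.112]
orientation: [[0.997, -0.0, -0.079], [0.079, -0.0, 0.997], [-0.0, -1.0, -0.0]]
wrist_force: [-0.6, 0.4, -2.8]
gripper_width: 0.0236
```

Request:
arm_command:
  moves: [0,0.3,0,0,0,0,20,0,0.6,0,0,0,0,20,0,0.9,0,0,0,0,20,0,0.9,0,0,0,0,20,0,0.9,0,0,0,0,20]

```text
clock: 8.78
eef_pos: [0.4885, -0.0109, 0.1111]
orientation: [[0.997, -0.0, -0.079], [0.079, 0.0, 0.997], [-0.0, -1.0, 0.0]]
wrist_force: [0.3, 0.2, -2.0]
gripper_width: 0.0234
```

Request:
arm_command:
  moves: [0,0.3,0,0,0,0,20,0,0.6,0,0,0,0,20,0,0.9,0,0,0,0,20,0,0.9,0,0,0,0,20,0,0.9,0,0,0,0,20]

```text
clock: 9.2
eef_pos: [0.4885, -0.011, 0.1102]
orientation: [[0.997, 0.0, -0.079], [0.079, 0.0, 0.997], [0.0, -1.0, 0.0]]
wrist_force: [-0.1, 0.5, -1.2]
gripper_width: 0.0234
```

Request:
arm_command:
  moves: [0,0.2,0,0,0,0,20,0,0.4,0,0,0,0,20,0,0.6,0,0,0,0,20,0,0.6,0,0,0,0,20,0,0.6,0,0,0,0,20]

```text
clock: 9.62
eef_pos: [0.4886, -0.0109, 0.1098]
orientation: [[0.997, 0.0, -0.079], [0.079, -0.0, 0.997], [0.0, -1.0, -0.0]]
wrist_force: [-1.0, -0.7, 0.8]
gripper_width: 0.0235
```

Contact at TCP z ≈ 0.110 (≈3 N). A little more, for margin.

Request:
arm_command:
  moves: [0,0.2,0,0,0,0,20,0,0.3,0,0,0,0,20,0,0.3,0,0,0,0,20,0,0.3,0,0,0,0,20]

```text
clock: 9.95
eef_pos: [0.4885, -0.011, 0.1095]
orientation: [[0.997, -0.0, -0.079], [0.079, -0.0, 0.997], [-0.0, -1.0, -0.0]]
wrist_force: [-2.2, 0.1, 3.0]
gripper_width: 0.0232
```

Run:
```python
from h import *
for i in range(3):
    s=readout.get_state(); print(s["eef_pos"],s["wrist_force"],s["torque"]); eyes.capture("side")
im=eyes.capture("side"); sc=eyes.capture("scene"); w=eyes.capture("wrist")
big=np.zeros((600,800,3),np.uint8)
big[:300,:500]=cv2.resize(w[140:340,170:503],(500,300))
big[300:600,:400]=cv2.resize(sc[180:330,200:400],(400,300),interpolation=2)
big[300:600,400:]=cv2.resize(im[190:340,240:440],(400,300),interpolation=2)
cv2.imwrite("pics/m5.png",big); cv2.imwrite("pics/w5.png",w)
s=readout.get_state(); print(s["eef_pos"],s["wrist_force"],s["torque"])
```

```text
[ 0.4885 -0.011   0.1095] [-2.2041  0.0685  3.0105] [0.0049 0.5345 0.0125]
[ 0.4885 -0.0109  0.1095] [-1.6734  0.1814  2.4814] [0.0506 0.518  0.0159]
[ 0.4886 -0.011   0.1095] [-1.4474 -0.2414  2.1015] [ 0.0262  0.4891 -0.024 ]
[ 0.4885 -0.011   0.1094] [-2.6218 -0.4333  2.8919] [0.0176 0.5751 0.0466]
```

View pics/m5.png

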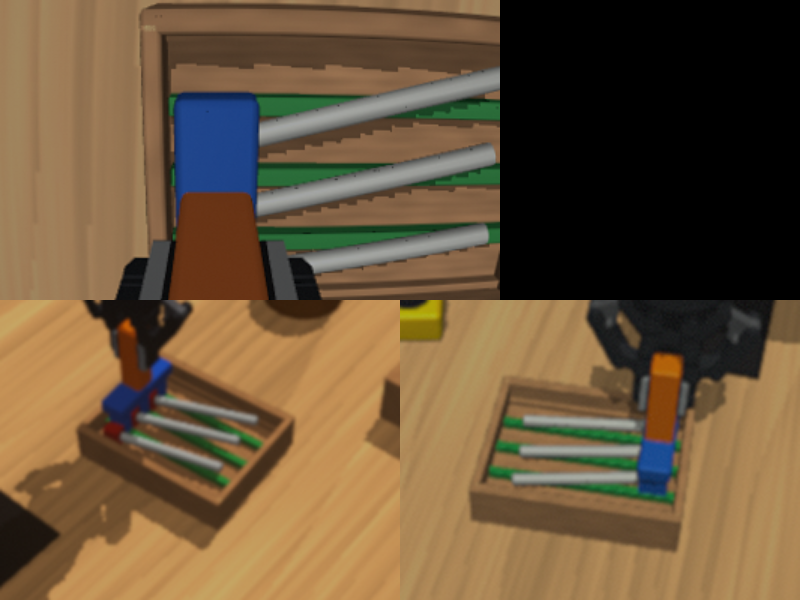

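Rake sits level between the rims with its teeth on the ridges and the rods ahead of it; contact ≈ 4.7 N. Comb.

Request:
arm_command:
  moves: [1,0,0,0,0,0,20,2.5,0,0,0,0,0,20,4,0,0,0,0,0,20,6,0,0,0,0,0,20,8,0,0,0,0,0,20,10,0,0,0,0,0,20]

```text
clock: 10.75
eef_pos: [0.4986, -0.0101, 0.1093]
orientation: [[0.997, -0.0, -0.079], [0.079, 0.0, 0.997], [-0.0, -1.0, 0.0]]
wrist_force: [-4.6, 0.3, 5.1]
gripper_width: 0.0233
```

Request:
arm_command:
  moves: [2,-0.1,0,0,0,0,20,4,-0.2,0,0,0,0,20,6,-0.2,0,0,0,0,20,8,-0.2,0,0,0,0,20,10,-0.2,0,0,0,0,20,12,-0.2,0,0,0,0,20,14,-0.2,0,0,0,0,20]

```text
clock: 11.33
eef_pos: [0.5126, -0.009, 0.1095]
orientation: [[0.997, -0.0, -0.079], [0.079, 0.0, 0.997], [-0.0, -1.0, 0.0]]
wrist_force: [-4.8, -0.8, 4.0]
gripper_width: 0.0236
```

Request:
arm_command:
  moves: [2,0,0,0,0,0,20,4,0,0,0,0,0,20,6,0,0,0,0,0,20,8,0,0,0,0,0,20,10,0,0,0,0,0,20,12,0,0,0,0,0,20,14,0,0,0,0,0,20,16,0,0,0,0,0,20]

```text
clock: 12.0
eef_pos: [0.5286, -0.0078, 0.1096]
orientation: [[0.997, 0.0, -0.079], [0.079, -0.0, 0.997], [0.0, -1.0, -0.0]]
wrist_force: [-5.2, 0.0, 5.5]
gripper_width: 0.0235
```

Run:
```python
from h import *
s=readout.get_state(); print(s["eef_pos"],s["wrist_force"],s["torque"])
im=eyes.capture("side"); sc=eyes.capture("scene"); w=eyes.capture("wrist")
big=np.zeros((600,800,3),np.uint8)
big[:300,:500]=cv2.resize(w[140:340,100:433],(500,300))
big[300:600,:400]=cv2.resize(sc[180:330,200:400],(400,300),interpolation=2)
big[300:600,400:]=cv2.resize(im[190:340,240:440],(400,300),interpolation=2)
cv2.imwrite("pics/m6.png",big)
```

```text
[ 0.5286 -0.0078  0.1096] [-5.1573  0.0081  5.5263] [ 0.0093  1.1362 -0.0013]
```

View pics/m6.png

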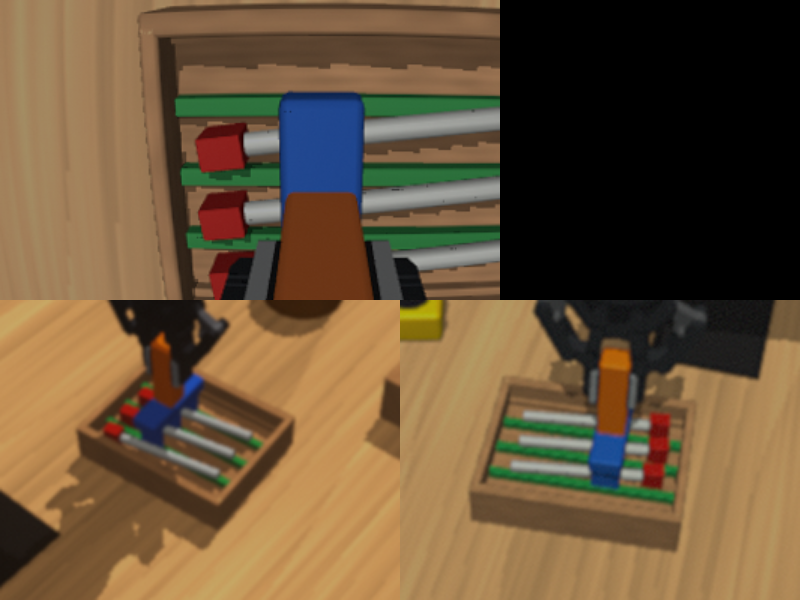

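Combing works: rods are being turned parallel by the teeth and feet stay put. Continue.

Request:
arm_command:
  moves: [2,-0.1,0,0,0,0,20,4,-0.2,0,0,0,0,20,6,-0.2,0,0,0,0,20,8,-0.2,0,0,0,0,20,10,-0.2,0,0,0,0,20,12,-0.2,0,0,0,0,20,14,-0.2,0,0,0,0,20,16,-0.2,0,0,0,0,20]

```text
clock: 12.82
eef_pos: [0.5446, -0.0065, 0.1097]
orientation: [[0.997, 0.0, -0.079], [0.079, 0.0, 0.997], [0.0, -1.0, -0.0]]
wrist_force: [-3.3, 0.4, 3.9]
gripper_width: 0.0232
```

Request:
arm_command:
  moves: [2,0,0,0,0,0,20,4,0,0,0,0,0,20,6,0,0,0,0,0,20,8,0,0,0,0,0,20,10,0,0,0,0,0,20,12,0,0,0,0,0,20,14,0,0,0,0,0,20,16,0,0,0,0,0,20,18,0,0,0,0,0,20,20,0,0,0,0,0,20]

```text
clock: 13.65
eef_pos: [0.5645, -0.0049, 0.1097]
orientation: [[0.997, 0.0, -0.079], [0.079, -0.0, 0.997], [0.0, -1.0, -0.0]]
wrist_force: [-3.1, 0.1, 1.6]
gripper_width: 0.0231
```

Request:
arm_command:
  moves: [2,0.1,0,0,0,0,20,4,0.2,0,0,0,0,20,6,0.2,0,0,0,0,20,8,0.2,0,0,0,0,20,10,0.2,0,0,0,0,20,12,0.2,0,0,0,0,20,14,0.2,0,0,0,0,20,16,0.2,0,0,0,0,20,18,0.2,0,0,0,0,20,20,0.2,0,0,0,0,20]

```text
clock: 14.48
eef_pos: [0.5844, -0.0034, 0.1095]
orientation: [[0.997, 0.0, -0.079], [0.079, -0.0, 0.997], [0.0, -1.0, -0.0]]
wrist_force: [-3.3, -0.0, 3.2]
gripper_width: 0.0232
```

Request:
arm_command:
  moves: [3,0,0,0,0,0,20,6,0,0,0,0,0,20,9,0,0,0,0,0,20,12,0,0,0,0,0,20,15,0,0,0,0,0,20,18,0,0,0,0,0,20,20,0,0,0,0,0,20,22,0,0,0,0,0,20,22,0,0,0,0,0,20,22,0,0,0,0,0,20]

```text
clock: 15.32
eef_pos: [0.6066, -0.0016, 0.1096]
orientation: [[0.997, 0.001, -0.079], [0.079, 0.0, 0.997], [0.001, -1.0, -0.0]]
wrist_force: [-0.3, -1.0, 0.8]
gripper_width: 0.0232
```

Run:
```python
from h import *
s=readout.get_state(); print(s["eef_pos"],s["wrist_force"],s["torque"])
im=eyes.capture("side"); sc=eyes.capture("scene"); w=eyes.capture("wrist"); cv2.imwrite("pics/w7.png",w)
s=readout.get_state(); print(s["eef_pos"],s["wrist_force"])
big=np.zeros((600,800,3),np.uint8)
big[:300,:500]=cv2.resize(w[140:340,30:363],(500,300))
big[300:600,:400]=cv2.resize(sc[180:330,200:400],(400,300),interpolation=2)
big[300:600,400:]=cv2.resize(im[190:340,240:440],(400,300),interpolation=2)
cv2.imwrite("pics/m7.png",big)
```

```text
[ 0.6066 -0.0016  0.1096] [-0.3398 -0.9533  0.8333] [ 0.0757 -0.0171  0.0142]
[ 0.6065 -0.0016  0.1097] [ 0.9075 -0.1996  0.5366]
```

View pics/m7.png

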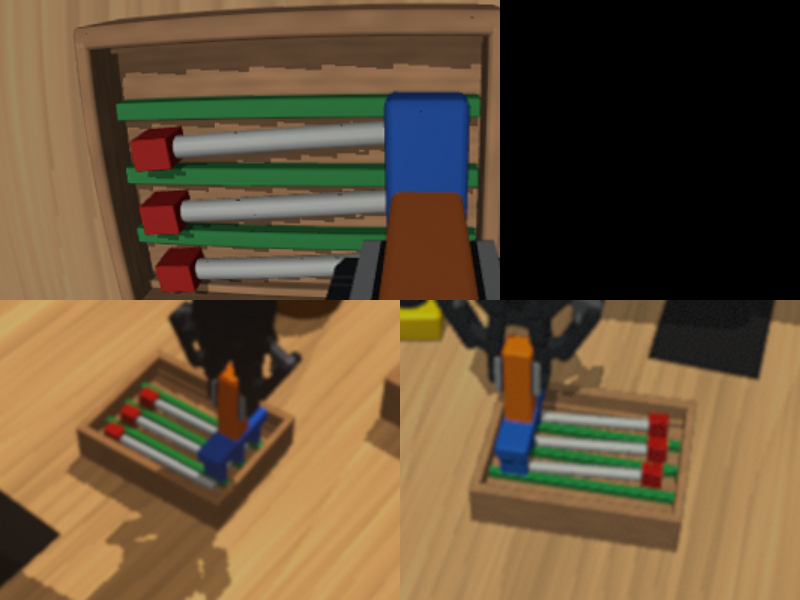

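At the far end, rods lie in the grooves. A touch more contact to be sure, then lift straight up.

Request:
arm_command:
  moves: [0,0.2,0,0,0,0,20,0,0.4,0,0,0,0,20,0,0.4,0,0,0,0,20,0,0.4,0,0,0,0,20]

```text
clock: 15.8
eef_pos: [0.6065, -0.0016, 0.1095]
orientation: [[0.997, 0.001, -0.079], [0.079, -0.0, 0.997], [0.001, -1.0, -0.0]]
wrist_force: [0.8, 1.4, 1.8]
gripper_width: 0.0232
```

Request:
arm_command:
  moves: [0,-2,0,0,0,0,20,0,-6,0,0,0,0,20,0,-15,0,0,0,0,20,0,-30,0,0,0,0,20,0,-50,0,0,0,0,20,0,-70,0,0,0,0,20,0,-80,0,0,0,0,20,0,-80,0,0,0,0,20,0,-80,0,0,0,0,20]

```text
clock: 16.55
eef_pos: [0.6065, -0.0017, 0.1896]
orientation: [[0.997, 0.001, -0.079], [0.079, -0.0, 0.997], [0.001, -1.0, -0.0]]
wrist_force: [0.9, -0.2, -2.6]
gripper_width: 0.0235
```

Run:
```python
from h import *
s=readout.get_state(); print(s["eef_pos"],s["wrist_force"])
im=eyes.capture("side"); sc=eyes.capture("scene"); T=tool(); w=eyes.capture("wrist"); cv2.imwrite("pics/w8.png",w); np.save("T8.npy",T)
big=np.zeros((600,800,3),np.uint8)
big[:320]=cv2.resize(w[150:310,80:480],(800,320),interpolation=2)
big[320:600,:400]=cv2.resize(sc[195:295,230:372],(400,280),interpolation=2)
big[320:600,400:]=cv2.resize(im[220:320,260:402],(400,280),interpolation=2)
cv2.imwrite("pics/m8.png",big)
go([.4686,-.2445,.19],-1)
```

```text
[ 0.6065 -0.0017  0.1896] [ 0.9089 -0.1561 -2.5951]
GO [-155.2   -2.4 -231.4] [-0.02  5.51 -0.17]
```

View pics/m8.png

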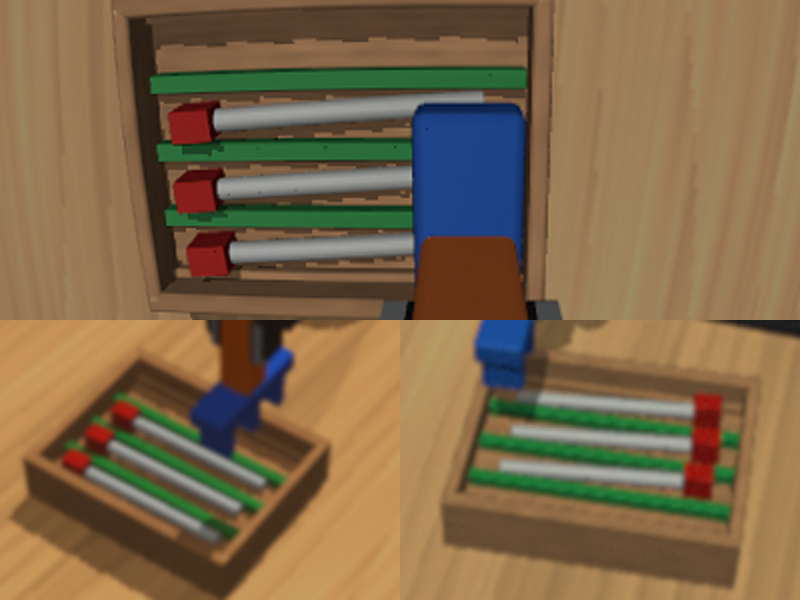

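All three rods lie between the ridges in every view. Now back to the pad.

Request:
arm_command:
  moves: [-5,-1,-8,0,0,0,20,-17,-1,-26,0,0.5,0,20,-35,-1,-52,0,1,0,20,-55,-1,-82,0,2,0,20,-75,-1,-112,0,3,0,20,-95,-1,-142,0,4,0,20,-115,-1,-172,0,5,0,20,-135,-1,-202,0,5.5,0,20,-150,-1,-224,0,5.5,0,20,-155,-1,-231,0,5.5,0,20]

```text
clock: 17.53
eef_pos: [0.467, -0.2475, 0.1894]
orientation: [[1.0, -0.002, 0.02], [-0.02, -0.001, 1.0], [-0.002, -1.0, -0.001]]
wrist_force: [-0.2, 0.5, -1.6]
gripper_width: 0.0232
```

Request:
arm_command:
  moves: [0,10,0,0,0,0,20,0,30,0,0,0,0,20,0,55,0,0,0,0,20,0,75,0,0,0,0,20,0,85,0,0,0,0,20,0,92,0,0,0,0,20,0,95,0,0,0,0,20,0,96,0,0,0,0,20,0,96,0,0,0,0,20,0,96,0,0,0,0,20]

```text
clock: 18.37
eef_pos: [0.4707, -0.2445, 0.0954]
orientation: [[1.0, 0.002, 0.017], [-0.017, -0.001, 1.0], [0.002, -1.0, -0.001]]
wrist_force: [0.6, 1.1, -1.8]
gripper_width: 0.0237
```

Run:
```python
from h import *
s=readout.get_state(); print(s["eef_pos"],s["wrist_force"]); go([.4686,-.2445,.0905],-1)
```

```text
[ 0.4707 -0.2445  0.0954] [ 0.6417  1.0511 -1.8013]
GO [-2.1  4.9 -0. ] [0.06 0.02 0.1 ]
```

Request:
arm_command:
  moves: [0,1,0,0,0,0,20,0,2,0,0,0,0,20,0,3,0,0,0,0,20,0,4,0,0,0,0,20,0,4.5,0,0,0,0,20,0,4.5,0,0,0,0,20]

```text
clock: 18.87
eef_pos: [0.4698, -0.2442, 0.0897]
orientation: [[1.0, -0.0, 0.017], [-0.017, -0.0, 1.0], [-0.0, -1.0, -0.0]]
wrist_force: [0.6, 0.9, -3.2]
gripper_width: 0.0235
```

Request:
arm_command:
  moves: [0,0.3,0,0,0,0,20,0,0.6,0,0,0,0,20,0,0.6,0,0,0,0,20,0,0.6,0,0,0,0,20]

```text
clock: 19.2
eef_pos: [0.4699, -0.2443, 0.0896]
orientation: [[1.0, 0.0, 0.017], [-0.017, -0.0, 1.0], [0.0, -1.0, -0.0]]
wrist_force: [-2.8, 0.4, 5.1]
gripper_width: 0.0235
```

On the pad. Release slowly and rise.

Request:
arm_command:
  moves: [0,-0.4,0,0,0,0,23,0,-0.4,0,0,0,0,26,0,-0.4,0,0,0,0,32,0,-0.4,0,0,0,0,45,0,-0.4,0,0,0,0,60,0,-0.4,0,0,0,0,80,0,-0.4,0,0,0,0,80,0,-0.4,0,0,0,0,80]

```text
clock: 19.87
eef_pos: [0.4698, -0.2441, 0.0894]
orientation: [[1.0, 0.0, 0.017], [-0.017, -0.0, 1.0], [0.0, -1.0, -0.0]]
wrist_force: [-0.6, -0.7, 0.1]
gripper_width: 0.0801
```

Request:
arm_command:
  moves: [0,-10,0,0,0,0,80,0,-30,0,0,0,0,80,0,-60,0,0,0,0,80,0,-100,0,0,0,0,80,0,-140,0,0,0,0,80,0,-175,0,0,0,0,80,0,-180,30,0,0,0,80,5,-180,70,0,0,0,80,10,-180,110,0,0,0,80,20,-180,150,0,0,0,80]

```text
clock: 20.7
eef_pos: [0.4921, -0.0933, 0.271]
orientation: [[1.0, 0.002, 0.019], [-0.019, -0.001, 1.0], [0.002, -1.0, -0.001]]
wrist_force: [0.3, 0.1, -1.0]
gripper_width: 0.0801
```

Request:
arm_command:
  moves: [5,0,20,0,0,0,80,10,0,40,0,0,0,80,10,0,40,0,0,0,80,10,0,40,0,0,0,80]

```text
clock: 21.03
eef_pos: [0.5032, -0.0539, 0.2702]
orientation: [[1.0, 0.001, 0.015], [-0.015, -0.0, 1.0], [0.001, -1.0, -0.0]]
wrist_force: [0.1, -0.3, 0.6]
gripper_width: 0.0802
```

Run:
```python
from h import *
T=tool(); w=eyes.capture("wrist"); sd=eyes.capture("side"); cv2.imwrite("pics/w9.png",w); np.save("T9.npy",T)
print(readout.get_state()["wrist_force"], T[:3,3])
big=np.zeros((600,800,3),np.uint8); big[:480,:640]=w; big[420:600,620:800]=cv2.resize(sd[140:320,265:445],(180,180)); cv2.imwrite("pics/m9.png",big)
```

```text
[0.0182 0.4448 0.8026] [ 0.5032 -0.0539  0.2702]
```

View pics/m9.png

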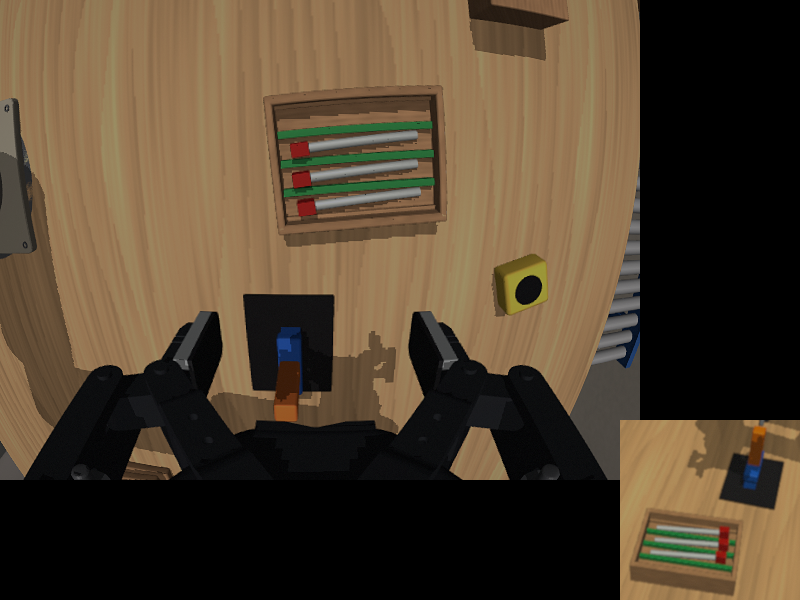

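Rake upright mid-pad (288,355), pins between ridges. Check the pin angles in numbers.

Run:
```python
from h import *
T=np.load("T9.npy"); im=cv2.imread("pics/w9.png")
m=mask(im,(0,0,95),(180,45,255)); r=np.zeros_like(m); r[120:220,300:425]=255; m=cv2.morphologyEx(m&r,cv2.MORPH_OPEN,np.ones((3,3)))
g=mask(im,(45,100,30),(85,255,255)); g=cv2.morphologyEx(g,cv2.MORPH_OPEN,np.ones((3,3)))
def ang(c,z):
    b=np.zeros_like(m); cv2.drawContours(b,[c],-1,255,-1); P=(onz("wrist",np.argwhere(b>0)[:,::-1],z,T)*1000).astype(np.float32)
    v=cv2.fitLine(P,cv2.DIST_L2,0,.01,.01).ravel(); L=np.ptp(P@v[:2]); return np.degrees(np.arctan2(v[1],v[0])*np.sign(v[0])) if v[0]>0 else np.degrees(np.arctan2(-v[1],-v[0])),P.mean(0),L
for c in blobs(m,100): print("rod",ang(c,.026))
for c in blobs(g,100): print("ridge",ang(c,.0255))
p=onz("wrist",[[287,411]],.126,T); print("grip top",p)
```

```text
rod (np.float32(7.2702885), array([552.5718,  12.6629], dtype=float32), np.float32(111.44507))
rod (np.float32(7.5228357), array([553.6931, -17.5497], dtype=float32), np.float32(111.59085))
rod (np.float32(7.4359174), array([557.9704, -47.2716], dtype=float32), np.float32(111.723206))
ridge (np.float32(4.3978353), array([549.4259, -35.3719], dtype=float32), np.float32(158.44241))
ridge (np.float32(4.3195667), array([546.2195,  -5.6422], dtype=float32), np.float32(158.8775))
ridge (np.float32(4.3372107), array([544.4717,  24.0882], dtype=float32), np.float32(159.30887))
grip top [[ 0.4724 -0.2399]]
```

Run:
```python
from cell import readout, sign_off
print(readout.get_state()["clock"]); sign_off()
```

```text
21.1333
the job is handed in; nothing more can be done
```

I took the rake from its pad and set its teeth on the ridges at the foot end. I combed it to the far end, stood it back upright on the pad and let go. The job was handed in at 21.1 s of the 61 s allowed; no verdict was reported.

**Forces:** Contact between teeth and ridges, read from the wrist force at the end of each move, stayed between about 3 and 8 N while combing. The path ran from about x = -60 mm to +58 mm in the tray frame. At the far end the contact was down to about 3 N, so I pressed slightly to about 4 N before lifting.

**Pins:** In the last picture all three rods lie between the ridges. They sit about 3° (0.05 rad) off the ridge direction, against the limit of 0.1 rad. Their tips are about 5.5 mm off the groove centre line, so they lie close to the groove wall (limit about 6 mm). I did not measure tip heights directly. I took the rods to be down because a rod at that offset should slide off the ridge edge.

**Rake:** It stands upright about 5 mm from the pad's centre, and the gripper is clear of it.

**Bystanders:** The arm kept well clear of the tape roll, carton and tape measure. I did not measure their positions afterwards.

**Disagreement:** The tray centre from the scene camera differed from the wrist camera's by about 6 mm in x and 4 mm in y. I used the wrist camera, and a second wrist view agreed with the first to about 1.5 mm.

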